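# Fit the probe guide and hold the probe rod centred in it

### The arm

A 6-joint arm with a two-finger parallel gripper is mounted at the origin on the work surface. World frame = base frame: x ahead of the robot, y to its left, z up, the work surface at z = 0. Lengths are in m, angles in rad, forces in N, time in s.
With the tool pointing down it reaches from about 0.2 to 0.875 m from the base axis. Payload 3.4 kg.
Tool frame: the origin (TCP) lies at the very end of the fingers, on their centre line; the grasp point (between the pads) lies 19 mm behind it; z points along the fingers, y is the direction in which the jaws open and shut (so a half turn about z gives the same grasp; the last joint's range is limited). The gripper opens to 94 mm and grips with 3 to 60 N. Pads are 16 mm wide; open, the fingers measure 119 mm over their backs; the gripper's body (75 mm by 177 mm) begins 78 mm behind the grasp point.
Start: joints at [1.044, 0.276, 1.505, -0, 1.361, -0.121], TCP at [0.227, 0.528, 0.185] pointing down, gripper open.
Joint ranges: [-2.89, 2.89], [-0.75, 2.08], [0.22, 2.7], [-1.18, 4.32], [0.11, 2.71], [-2.7, 2.7]. Speed limits (rad/s): [2.57, 2.57, 3.14, 3.14, 3.14, 3.14].

### API

Orientations are given as a rotation vector (axis times angle).
In Python, from cell import observe, grab_frame, ticket, nets gives the robot as it stands.
- The arm moves only by the tool apply_moves, never from a script. Its argument "moves" is a list that holds one entry, the list of rows, each a list of 4 numbers: the shift along the tool's x, y, z in m, then the turn about the tool's z in rad. In form: [[[dx, dy, dz, turn], ...]]. A call has 1 to 12 rows; each row shifts and turns the commanded pose from where the row before left it, along the tool's axes as they then stand; what a row does not reach is not made up. A row lasts 1/10 s, in which the tool goes at most 50 mm and 8.59 degrees, less where a joint would pass 70% of its speed; a pose out of reach is approached as far as the arm can. A call is refused whole if a number of a shift passes 0.05 or a number of a turn 0.15, either way. A call with a gripper value outside its range is refused whole. "jaw" is the opening in per cent of the stroke, from 0 (shut) to 100 (fully open), set as the call begins (left out, the last holds). The fingers move at their own pace and stop on an object; "force" is the grip in N (left out, the last holds). Time passes only in rows, so rows that do not move let the fingers close. It gives the time, the measured TCP pose, the force and the opening at its end, in the units of the state.
- observe(): the state, without advancing time (a new reading comes with each control period).
- grab_frame(name): name is "side" or "top"; returns a dict with "image" (420x560x3 uint8, red, green, blue), "fx", "fy", "cx", "cy" (pixels), "k1" (the pictures are not rectified: a ray, as slopes to the right and down, at radius r is drawn at 1 + k1 r^2 times it, then the intrinsics apply), "position" and "attitude" of the camera in the world. Camera axes: x right, y down, z forward; pixel columns grow to the right and rows downward; lengths in m; the calibration is good to about 2 mm. A picture is of the moment at which its call begins. There is no depth.
- ticket.hand_in(): hands the job in, once; it reports no verdict.
Trained networks look in the newest picture that a camera, given by its name, has taken for a name from the list of things; names that differ only in an ending like _2 or _b are one class to them, and where a whole thing is asked for, a point or a joint stands for the part that bears it (a point fixed in the world has none). Each returns a list of dicts, best first, with "p" (0 to 1); they miss things now and then, are a little off and sometimes report something else, mostly with a low value. They report only what shows in the picture. A call takes as long as a camera call. They do not tell look-alikes from the thing itself.
- nets.outline_of(camera, query): "pixels" (420x560 bool, what is visible of it) and "extent" ([left, top, right, bottom] in pixels, round what is visible of it).
The state is a dict: "clock": time; "q": joint angles; "joint_velocities": joint speeds; "tau": joint torques, N m; "ee_pos": TCP position; "tcp_rot": TCP orientation; "force": force on the tool from outside, world axes, zero at the start; "ft_torque": the same for the moment, N m; "grip_width": finger opening in m.
Only numpy, scipy, OpenCV 4.12 (cv2) and the standard library are available. Lean on these libraries where they do the work, as an engineer would, in place of code of your own. Each camera call takes 0.05 s, during which the arm holds its last target.

### The job

Plug the square white guide piece (the one with a hole down its middle) fully home into the square socket of the steel fixture and let go of it. Then take the thin probe with the square handle out of the rack and lower its rod upright through the guide's hole, without ever touching the guide or the fixture, until the tip is out below the guide but still clear of the table. Finish while holding the probe still there, centred in the hole, and leave everything else where it stands.

Things in the scene. Friction and masses are not known exactly. Their poses are not given: they have to be found in the camera images.
- fixture_socket (a point): Centre of the square socket's mouth, in the flat top of the fixed steel fixture, 60 mm above the table. Block 80 x 80 x 60 mm high; 12 mm high bolted feet on its +y and -y sides (136 mm over them). Socket 43 x 43 mm, sides parallel to the block's and to this frame's x, y, open right down to the table; the mouth is bevelled to 49 mm over 4 mm depth. z up.
- guide_center (a point): Centre (half-way up) of the loose white guide, 0.13 kg, standing on its spigot, 58 mm high. Spigot 40 x 40 mm, 22 mm high; above it a head 56 x 56 mm, 36 mm high, sides parallel to x, y. Bore 26 mm diameter right through on the z axis. Home, the shoulder (7 mm below this point) lies on the fixture's top and the spigot ends 38 mm above the table. Grip the head's upper half to clear the fixture.
- guide_mouth (a point): Centre of the bore's mouth in the guide's flat top, 29 mm above guide_center; same axes. Plugged home it is 96 mm above the table.
- probe_handle (a point): Centre of the handle of the loose probe (0.12 kg), which hangs upright in either rack hole, the handle's underside on the rack's top. Handle: square aluminium bar 26 x 26 mm, 50 mm high, sides parallel to x, y, plus a thin 4 mm black cap. Below it on the same axis a steel rod 10 mm diameter, 115 mm long: the tip is 140 mm below this point. z up.
- probe_tip (a point): End of the probe's rod (lower end), on its axis, 140 mm below the handle's centre.
- probe_rod (a point): Point on the probe's rod axis, 76 mm above its tip.
- rack_hole0 (a point): One of the fixed rack's two holes (22 mm diameter), at its mouth in the flat top, 125 mm above the table. The rack is an aluminium plate 60 mm (x) by 150 mm (y), 12 mm thick, on two end uprights; the holes are 80 mm apart along y.
- rack_hole1 (a point): The rack's other hole.
- gauge_center (a point): Bystander: plug gauge in the rack's other hole: round handle 30 mm diameter, 30 mm high (this is its centre, 15 mm above the rack's top), thick rod 16 mm diameter. Leave it.
- blank_center (a point): Bystander: round white blanking plug without a hole, 54 mm diameter, 34 mm high; centre.
- tin_center (a point): Bystander: filler tin 100 mm diameter, 120 mm high; centre.
- cup_center (a point): Bystander: clear mixing cup, 96 mm diameter, 60 mm high; centre.
- sander_center (a point): Bystander: black sanding block 120 x 65 mm, 32 mm high; centre.
- spatula_center (a point): Bystander: filler spatula with wooden handle, lying flat; middle.
- tape_center (a point): Bystander: roll of masking tape 100 mm diameter, 25 mm high; centre.
Not all that is in view belongs to the job. What is shaped like the part that bears guide_center but pink is not meant. Leave any turquoise look-alike of the part that bears fixture_socket alone.

How it is judged:
By the outcome, as a careful person would: the job done as asked, in the order asked, and still so for the second after the job is handed in, while the arm keeps its last pose, push and grip.
It also fails if it takes over 58 s, if anything falls off the work surface, if the arm or the gripper's body presses on something with over 40 N, if the wrist force passes 120 N, or if a joint passes its speed limit or range.

## Working session

There is one attempt and no reset: what is moved stays moved. The work goes in short steps, Python scripts to look and compute and a tool call to move; the robot and the scene stay as the last step left them, time stands still between calls to the robot, and variables do not carry over. Pictures are saved under pics/ and viewed, and the job is handed in when it is done.

Besides the shell and the picture viewer there is one more tool, called after ">>>" by a JSON object that holds its "method" and its "body", one argument or row to a line. apply_moves: Moves the arm, as the interface text tells. Its arguments: {"type":"object","properties":{"moves":{"type":"array"},"jaw":{"type":"number"},"force":{"type":"number"}},"required":["moves"]}

```bash
mkdir -p pics; ls; python3 - <<'E'
from cell import observe, grab_frame
import cv2
print(observe())
for n in("side","top"):
    f=grab_frame(n); cv2.imwrite(f"pics/{n}0.png",f["image"][:,:,::-1]); print({k:v for k,v in f.items() if k!="image"})
E
```

```text
pics
{'clock': 0.0, 'q': array([ 1.04400046e+00,  2.76604444e-01,  1.50607678e+00, -9.53180915e-06,
        1.36070714e+00, -1.20996491e-01]), 'joint_velocities': array([-2.05512977e-03,  1.77987884e-03, -3.01002513e-04,  1.45245707e-04,
        2.23432039e-05,  7.50666066e-06]), 'tau': array([ 2.66167772e-04, -4.04588771e+01, -2.37226278e+01,  7.03629549e-02,
        3.43797379e-02, -1.82379476e-04]), 'ee_pos': array([0.22669398, 0.52779111, 0.18452185]), 'tcp_rot': array([-6.32946840e-01, -3.07659560e+00,  2.67819773e-03]), 'force': array([ 0.79805415, -0.1739311 ,  1.02995049]), 'ft_torque': array([-0.0394857 , -0.0115145 ,  0.03120222]), 'grip_width': 0.09361452325802273}
{'fx': 431.21591092396045, 'fy': 431.21591092396045, 'cx': 281.7047131534607, 'cy': 207.34019673218162, 'k1': 0.030178742872523475, 'position': array([ 0.05792363, -0.56465159,  0.82320697]), 'attitude': array([-2.19333919,  0.74527144, -0.33657588])}
{'fx': 382.64085687898097, 'fy': 382.64085687898097, 'cx': 279.1880269916322, 'cy': 213.87198656243334, 'k1': -0.012901780951410766, 'position': array([0.37832551, 0.09012627, 1.2046312 ]), 'attitude': array([-2.12037589,  2.173001  , -0.16875275])}
```

View pics/side0.png

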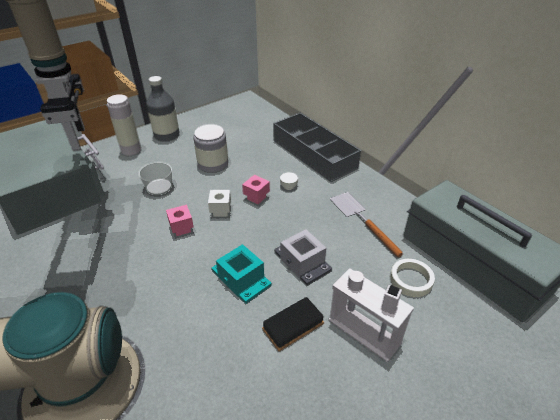

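View pics/top0.png

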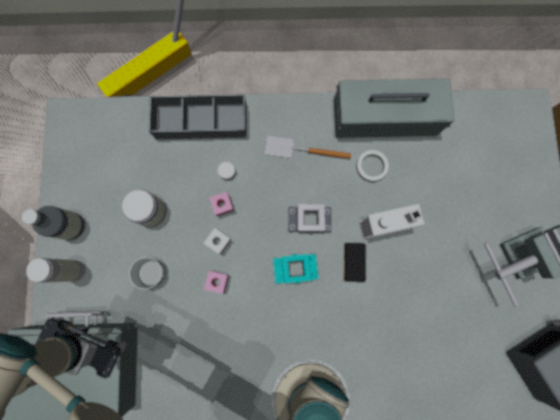

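```bash
cat > h.py <<'E'
import numpy as np, cv2
from scipy.spatial.transform import Rotation as R
from scipy.optimize import minimize
def proj(f,P):
    p=(np.atleast_2d(P)-f["position"])@R.from_rotvec(f["attitude"]).as_matrix()
    s=p[:,:2]/p[:,2:]; s=s*(1+f["k1"]*(s**2).sum(1,keepdims=True))
    return s*[f["fx"],f["fy"]]+[f["cx"],f["cy"]]
def unproj(f,uv,z):
    d=(np.atleast_2d(uv)-[f["cx"],f["cy"]])/[f["fx"],f["fy"]]; s=d.copy()
    for _ in range(10): s=d/(1+f["k1"]*(s**2).sum(1,keepdims=True))
    r=np.c_[s,np.ones(len(s))]@R.from_rotvec(f["attitude"]).as_matrix().T
    return f["position"]+r*((z-f["position"][2])/r[:,2:])
def box(cx,cy,z0,z1,hx,hy):
    return np.array([[cx+a*hx,cy+b*hy,z] for z in(z0,z1) for a in(-1,1) for b in(-1,1)])
def cyl(r,z0,z1,cx=0,cy=0):
    t=np.arange(0,6.28,.3); return np.vstack([np.c_[cx+r*np.cos(t),cy+r*np.sin(t),0*t+z] for z in(z0,z1)])
def place(P,x,y,yaw,z=0):
    c,s=np.cos(yaw),np.sin(yaw); return P@np.array([[c,s,0],[-s,c,0],[0,0,1]])+[x,y,z]
def render(f,parts,pose,S=4,holes=()):
    m=np.zeros((420*S,560*S),np.uint8)
    for P in parts:
        h=cv2.convexHull(((proj(f,place(P,*pose))+.5)*S).astype(np.float32)).round().astype(np.int32)
        cv2.fillConvexPoly(m,h,255)
    return cv2.resize(m,(560,420),interpolation=cv2.INTER_AREA)/255.
def fit(views,parts,p0):
    def cost(p):
        return sum(np.abs(render(f,parts,p)-m).sum()/m.sum() for f,m in views)
    best=None
    for dy in np.arange(-.8,.8,.2):
        r=minimize(cost,[p0[0],p0[1],p0[2]+dy],method="Nelder-Mead",options=dict(initial_simplex=[[p0[0],p0[1],p0[2]+dy],[p0[0]+.01,p0[1],p0[2]+dy],[p0[0],p0[1]+.01,p0[2]+dy],[p0[0],p0[1],p0[2]+dy+.1]],xatol=1e-4,fatol=1e-4))
        if best is None or r.fun<best.fun: best=r
    return best.x,best.fun
GUIDE=[box(0,0,0,.022,.02,.02),box(0,0,.022,.058,.028,.028)]
FIX=[box(0,0,0,.06,.04,.04),box(0,0,0,.012,.04,.068)]
HANDLE=[box(0,0,-.025,.029,.013,.013)]
E
python3 - <<'E'
from cell import *
from h import *
import pickle
F={n:grab_frame(n) for n in("side","top")}
D={}
for n in F:
    for q in("guide_center","fixture_socket","probe_handle","gauge_center","rack_hole0"):
        D[n,q]=nets.outline_of(n,q)
        for o in D[n,q]: print(n,q,round(o["p"],2),o["extent"],o["pixels"].sum())
pickle.dump((F,D),open("d.pkl","wb"))
for n,(a,b,c,d) in dict(side=(160,150,440,360),top=(180,130,440,310)).items():
    i=F[n]["image"][b:d,a:c,::-1]; cv2.imwrite(f"pics/{n}_z.png",cv2.resize(i,None,fx=2.8,fy=2.8,interpolation=cv2.INTER_CUBIC))
E
```

```text
side guide_center 0.78 [208.9, 189.1, 231.4, 215.7] 558
side guide_center 0.72 [242.7, 176.4, 263.4, 201.8] 510
side guide_center 0.59 [163.2, 207.5, 191.0, 235.4] 609
side fixture_socket 0.85 [210.5, 244.7, 269.7, 301.2] 2008
side fixture_socket 0.65 [278.1, 231.3, 329.0, 283.9] 1810
side probe_handle 0.73 [377.0, 282.8, 402.7, 340.9] 496
side gauge_center 0.82 [348.1, 271.9, 365.0, 312.6] 322
side rack_hole0 0.74 [329.7, 270.2, 413.0, 362.4] 3722
top guide_center 0.89 [205.4, 228.4, 233.1, 252.5] 390
top guide_center 0.68 [202.8, 270.5, 229.3, 292.0] 352
top guide_center 0.61 [209.2, 195.0, 234.0, 216.9] 325
top fixture_socket 0.8 [290.5, 203.4, 330.6, 232.5] 917
top fixture_socket 0.71 [274.2, 250.1, 318.4, 284.6] 1040
top gauge_center 0.45 [376.9, 216.8, 394.1, 228.0] 132
top gauge_center 0.23 [405.8, 209.4, 415.6, 222.6] 126
top rack_hole0 0.84 [359.9, 201.9, 423.9, 237.7] 1006
```

View pics/side_z.png

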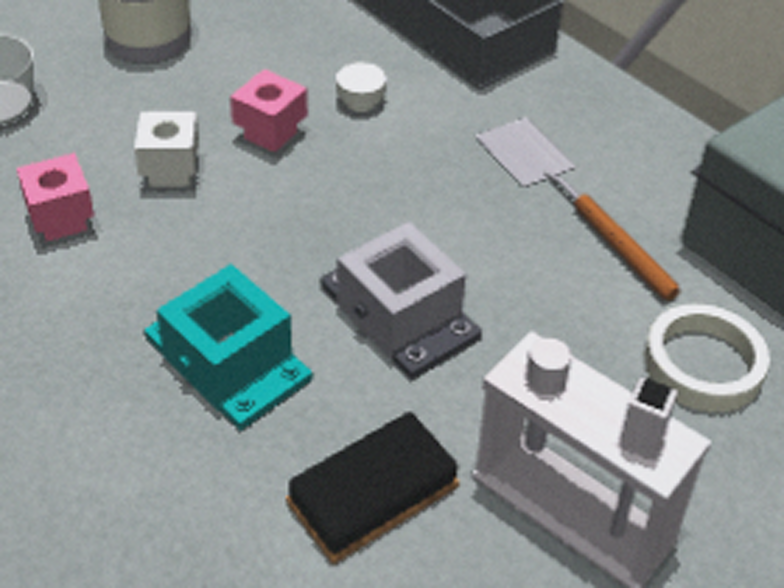

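View pics/top_z.png

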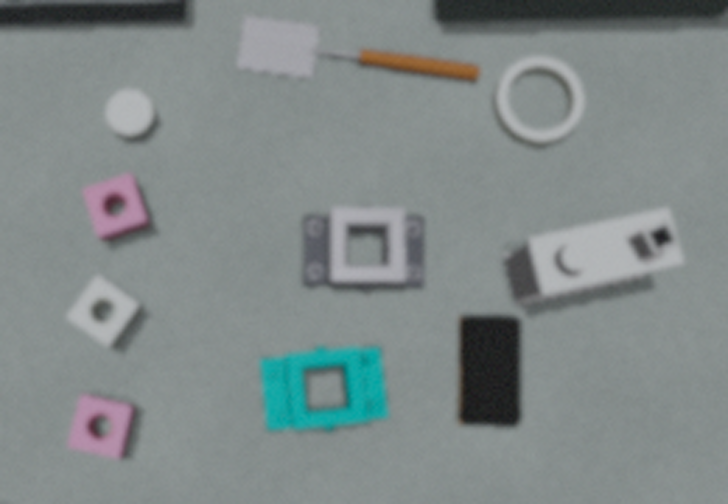

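```bash
cat > f1.py <<'E'
from h import *
import pickle
F,D=pickle.load(open("d.pkl","rb"))
def m(n,q,i): return D[n,q][i]["pixels"].astype(float)
def go(name,parts,ms,z,zc=0):
    n0=list(ms)[-1]; mm=ms[n0]; ys,xs=np.nonzero(mm); p0=unproj(F[n0],[[xs.mean(),ys.mean()]],z)[0]
    for sel in(["side","top"],["side"],["top"]):
        v=[(F[n],ms[n]) for n in sel if n in ms]
        if not v: continue
        x,c=fit(v,parts,[p0[0],p0[1],0.]); print(name,sel,x.round(4),round(c,3))
RACK=[box(0,0,.113,.125,.03,.075)]
go("guide",GUIDE,{"side":m("side","guide_center",0),"top":m("top","guide_center",0)},.03)
go("fix",FIX,{"side":m("side","fixture_socket",1),"top":m("top","fixture_socket",0)},.03)
H=[P+[0,0,.15] for P in HANDLE]
go("probe",H,{"side":m("side","probe_handle",0)},.1)
ov={n:F[n]["image"].copy() for n in F}
for n in F:
    for q,i in(("guide_center",0),("fixture_socket",1 if n=="side" else 0),("rack_hole0",0)):
        c,_=cv2.findContours(D[n,q][i]["pixels"].astype(np.uint8),0,2); cv2.drawContours(ov[n],c,-1,(255,0,0),1)
    if n=="side":
        c,_=cv2.findContours(D[n,"probe_handle"][0]["pixels"].astype(np.uint8),0,2); cv2.drawContours(ov[n],c,-1,(0,255,0),1)
for n,(a,b,c,d) in dict(side=(160,150,440,360),top=(180,130,440,310)).items():
    cv2.imwrite(f"pics/{n}_o.png",cv2.resize(ov[n][b:d,a:c,::-1],None,fx=2.8,fy=2.8,interpolation=cv2.INTER_NEAREST))
E
python3 f1.py
```

```text
guide ['side', 'top'] [ 0.4776  0.2691 -0.6608] 0.157
guide ['side'] [0.4775 0.2688 0.9052] 0.044
guide ['top'] [ 0.478   0.27   -0.6519] 0.1
fix ['side', 'top'] [ 0.542  -0.0171 -0.0259] 0.357
fix ['side'] [ 0.5434 -0.0165 -0.0449] 0.048
fix ['top'] [ 0.5407 -0.0175 -0.0094] 0.299
probe ['side', 'top'] [ 0.5242 -0.2951  0.3895] 0.263
probe ['side'] [ 0.5242 -0.2951  0.3895] 0.263
```

View pics/side_o.png

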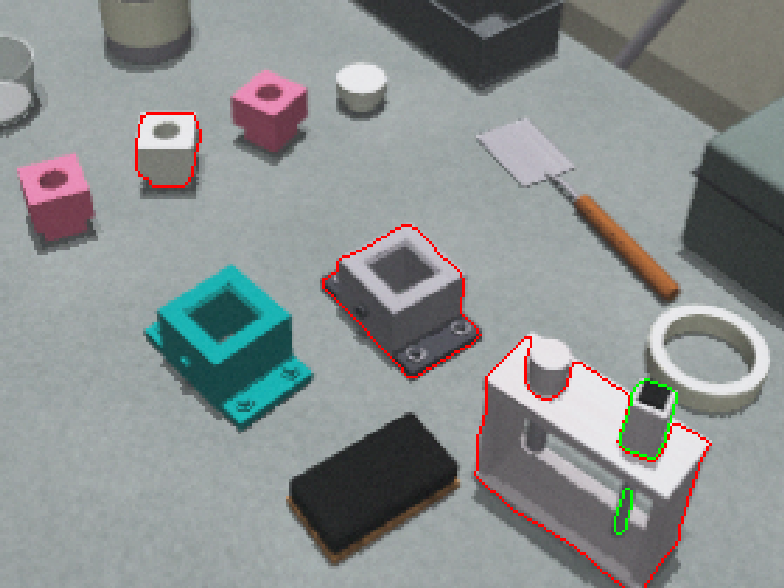

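View pics/top_o.png

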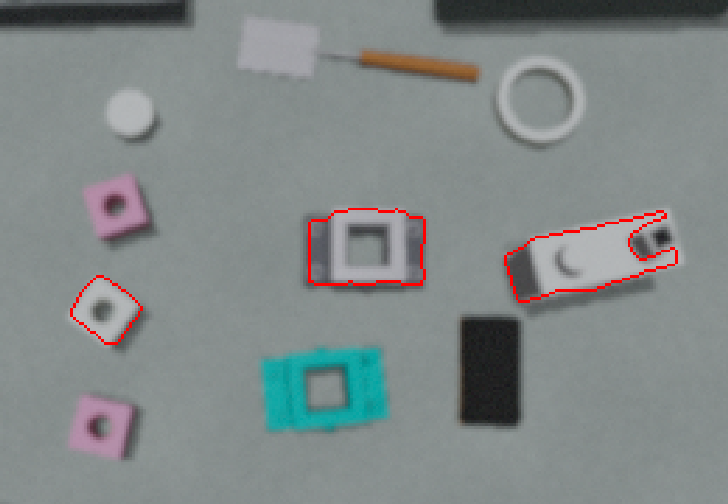

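```bash
cat > f2.py <<'E'
from h import *
import pickle,sys
F,D=pickle.load(open("d.pkl","rb"))
T,S=F["top"],F["side"]
t=lambda l:np.array(l,float)/2.8+[180,130]-.32
s=lambda l:np.array(l,float)/2.8+[160,150]-.32
a=unproj(T,t([(527,247),(667,208),(687,263),(540,301)]),.125)[:,:2]; print("rack top",a.round(4),a.mean(0),np.linalg.norm(a[1]-a[0]),np.linalg.norm(a[2]-a[1]))
a=unproj(S,s([(486,380),(533,331),(710,443),(668,495)]),.125)[:,:2]; print("rack side",a.round(4),a.mean(0))
print("cap top",unproj(T,t([(661,237)]),.179)); print("cap side",unproj(S,s([(655,393)]),.179))
a=unproj(T,t([(332,209),(406,208),(405,283),(329,282)]),.06)[:,:2]; print("fix top",a.round(4),a.mean(0))
a=unproj(S,s([(337,262),(409,225),(465,272),(396,311)]),.06)[:,:2]; print("fix side",a.round(4),a.mean(0))
a=unproj(T,t([(68,315),(99,276),(142,312),(109,348)]),.058)[:,:2]; print("g top",a.round(4),a.mean(0))
a=unproj(S,s([(145,114),(198,115),(196,148),(137,146)]),.058)[:,:2]; print("g side",a.round(4),a.mean(0))
E
python3 f2.py
```

```text
rack top [[ 0.5234 -0.1725]
 [ 0.5603 -0.3191]
 [ 0.503  -0.335 ]
 [ 0.468  -0.1824]] [ 0.51368779 -0.25225405] 0.1511416373757349 0.05949591549527759
rack side [[ 0.4776 -0.19  ]
 [ 0.5373 -0.1773]
 [ 0.5631 -0.3237]
 [ 0.5084 -0.3337]] [ 0.52161218 -0.25618025]
cap top [[ 0.52280052 -0.29047151  0.179     ]]
cap side [[ 0.52652104 -0.29466028  0.179     ]]
fix top [[ 0.5789  0.0211]
 [ 0.5781 -0.0592]
 [ 0.4963 -0.0547]
 [ 0.4994  0.0269]] [ 0.53816944 -0.01645243]
fix side [[ 0.5014  0.0194]
 [ 0.5809  0.0165]
 [ 0.5821 -0.0576]
 [ 0.5062 -0.0558]] [ 0.54267153 -0.01936009]
g top [[0.4709 0.3072]
 [0.5121 0.274 ]
 [0.4722 0.228 ]
 [0.4347 0.2634]] [0.47249988 0.26814616]
g side [[0.4745 0.3013]
 [0.5157 0.2676]
 [0.4869 0.2259]
 [0.4431 0.2633]] [0.48005271 0.26450577]
```

```bash
cat > reg.py <<'E'
from h import *
def prism(poly,z0,z1):
    poly=np.array(poly,float); n=len(poly); fs=[]
    for i in range(n):
        a,b=poly[i],poly[(i+1)%n]; fs.append(np.array([[*a,z0],[*b,z0],[*b,z1],[*a,z1]]))
    fs.append(np.c_[poly,np.full(n,z1)]); return fs   # ccw poly; last = top
sq=lambda hx,hy,cx=0,cy=0:[(cx-hx,cy-hy),(cx+hx,cy-hy),(cx+hx,cy+hy),(cx-hx,cy+hy)]
circ=lambda r,cx=0,cy=0:[(cx+r*np.cos(t),cy+r*np.sin(t)) for t in np.arange(0,2*np.pi,.2)]
flat=lambda poly,z:[np.c_[np.array(poly,float),np.full(len(poly),z)]]
# solids: list of (faces, merge_sides)
def model_fix():
    return prism(sq(.04,.068),0,.012)+prism(sq(.04,.04),.012,.06)+flat(sq(.0245,.0245),.06)+flat(sq(.0215,.0215),.056)
def model_guide():
    return prism(sq(.02,.02),0,.022)+prism(sq(.028,.028),.022,.058)+flat(circ(.013),.058)
def labels(f,faces,pose,crop,S=6):
    a,b,c,d=crop; m=np.zeros(((d-b)*S,(c-a)*S),np.uint8)
    for i,P in enumerate(faces):
        W=place(P,*pose[:3]); n=np.cross(W[1]-W[0],W[2]-W[1])
        if n@(f["position"]-W[0])<=0: continue
        uv=((proj(f,W)-[a,b]+.5)*S).round().astype(np.int32)
        cv2.fillPoly(m,[uv],i+1)
    return m
def cost(f,faces,pose,crop,S=6,ret=False):
    a,b,c,d=crop; m=labels(f,faces,pose,crop,S); ids=np.unique(m)
    A=np.stack([cv2.GaussianBlur(cv2.resize((m==i).astype(np.float32),(c-a,d-b),interpolation=cv2.INTER_AREA),(0,0),.7).ravel() for i in ids],1)
    I=f["image"][b:d,a:c].reshape(-1,3).astype(np.float32)
    I=cv2.GaussianBlur(f["image"][b:d,a:c].astype(np.float32),(0,0),.5).reshape(-1,3)
    X=np.linalg.lstsq(A,I,rcond=None)[0]; r=A@X-I
    return np.minimum(np.abs(r),60).mean()
def fit2(views,mk,p0,yaws=(0,)):
    best=None
    def c(p): return sum(cost(f,mk(p),p[:3],cr) for f,cr in views)
    for dy in yaws:
        q=np.array(p0,float); q[2]+=dy
        st=[.006,.006,.08]+[.008]*(len(q)-3)
        sim=np.vstack([q]+[q+np.eye(len(q))[i]*st[i] for i in range(len(q))])
        r=minimize(c,q,method="Nelder-Mead",options=dict(initial_simplex=sim,xatol=5e-5,fatol=1e-4,maxiter=300))
        if best is None or r.fun<best.fun: best=r
    return best.x,best.fun
def crop(f,c,r):
    u=proj(f,[c])[0]; return int(u[0]-r),int(u[1]-r),int(u[0]+r),int(u[1]+r)
def wire(f,faces,pose,cr,fn,k=8):
    a,b,c,d=cr; im=cv2.resize(f["image"][b:d,a:c,::-1],None,fx=k,fy=k,interpolation=cv2.INTER_CUBIC)
    for P in faces:
        W=place(P,*pose[:3]); n=np.cross(W[1]-W[0],W[2]-W[1])
        if n@(f["position"]-W[0])<=0: continue
        cv2.polylines(im,[((proj(f,W)-[a,b]+.5)*k).round().astype(np.int32)],True,(0,0,255),1)
    cv2.imwrite(fn,im)
E
cat > f3.py <<'E'
from reg import *
import pickle
F,D=pickle.load(open("d.pkl","rb"))
T,S=F["top"],F["side"]
for nm,mk,p0,r in(("guide",model_guide,[.477,.268,-.66],(19,22)),("fix",model_fix,[.541,-.017,-.02],(30,36))):
    V={"top":(T,crop(T,[p0[0],p0[1],.03],r[0])),"side":(S,crop(S,[p0[0],p0[1],.03],r[1]))}
    for sel in(["top"],["side"],["top","side"]):
        x,c=fit2([V[k] for k in sel],lambda p:mk(),p0,(-.1,0,.1)); print(nm,sel,x.round(4),round(c,2))
    ims=[]
    for k in V: wire(V[k][0],mk(),x,V[k][1],f"pics/w_{nm}_{k}.png"); ims.append(cv2.resize(cv2.imread(f"pics/w_{nm}_{k}.png"),(380,380)))
    cv2.imwrite(f"pics/w_{nm}.png",np.hstack(ims))
E
python3 f3.py
```

```text
guide ['top'] [ 0.4747  0.2703 -0.6444] 4.6
guide ['side'] [ 0.4781  0.2683 -0.6045] 8.22
guide ['top', 'side'] [ 0.4775  0.2687 -0.6409] 14.45
fix ['top'] [ 0.5407 -0.0162 -0.0316] 3.91
fix ['side'] [ 0.5431 -0.0175 -0.0365] 5.09
fix ['top', 'side'] [ 0.5428 -0.0173 -0.0326] 10.22
```

View pics/w_guide.png

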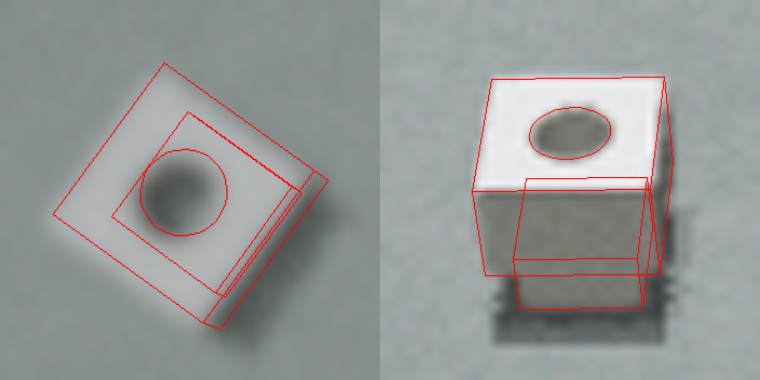

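View pics/w_fix.png

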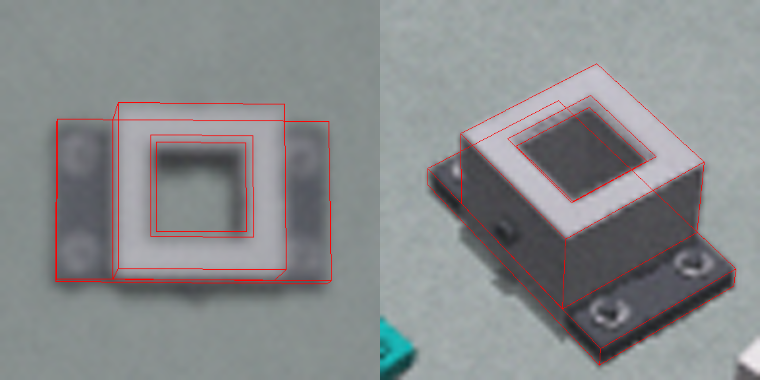

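```bash
cat > f4.py <<'E'
from reg import *
import pickle
F,D=pickle.load(open("d.pkl","rb"))
T,S=F["top"],F["side"]
def model_rack(p):
    return (prism(sq(.03,.006,0,.069),0,.113)+prism(sq(.03,.006,0,-.069),0,.113)+prism(sq(.03,.075),.113,.125)
     +prism(circ(.015,0,.04),.125,.155)+prism(sq(.013,.013,0,-.04),.125,.175)+prism(sq(.013,.013,0,-.04),.175,.179))
def merge(faces): return faces
p0=[.518,-.254,.24]
V={"top":(T,(352,190,434,248)),"side":(S,(322,258,420,330))}
for sel in(["top"],["side"],["top","side"]):
    x,c=fit2([V[k] for k in sel],model_rack,p0,(-.1,0,.1)); 
    h=place(np.array([[0,-.04,0]]),*x)[0]
    print(sel,x.round(4),round(c,2),"probe",h.round(4))
ims=[]
for k in V: wire(V[k][0],model_rack(x),x,V[k][1],f"pics/w_r_{k}.png")
# probe alone
def mp(p): return prism(sq(.013,.013),.125,.175)+prism(sq(.013,.013),.175,.179)
for k,r in(("side",12),("top",11)):
    f=V[k][0]; cr=crop(f,[h[0],h[1],.155],r)
    q,c=fit2([(f,cr)],mp,[h[0],h[1],x[2]],(-.2,0,.2)); print(k,"probe alone",q.round(4),c)
    wire(f,mp(q),q,cr,f"pics/w_p_{k}.png",16)
E
python3 f4.py
```

```text
['top'] [ 0.5155 -0.2532  0.1862] 7.42 probe [ 0.5229 -0.2925  0.    ]
['side'] [ 0.5208 -0.2556  0.1943] 18.26 probe [ 0.5286 -0.2948  0.    ]
['top', 'side'] [ 0.5205 -0.2551  0.1974] 27.32 probe [ 0.5283 -0.2943  0.    ]
side probe alone [ 0.5276 -0.294   0.423 ] 19.972932815551758
top probe alone [ 0.5239 -0.2916  0.4868] 15.222411155700684
```

```bash
cd pics; python3 -c "
import cv2,numpy as np
a=[cv2.resize(cv2.imread(f'w_{n}.png'),(390,290)) for n in('r_top','r_side','p_top','p_side')]
cv2.imwrite('w_r.png',np.vstack([np.hstack(a[:2]),np.hstack(a[2:])]))"
```

```text
(no output)
```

View pics/w_r.png

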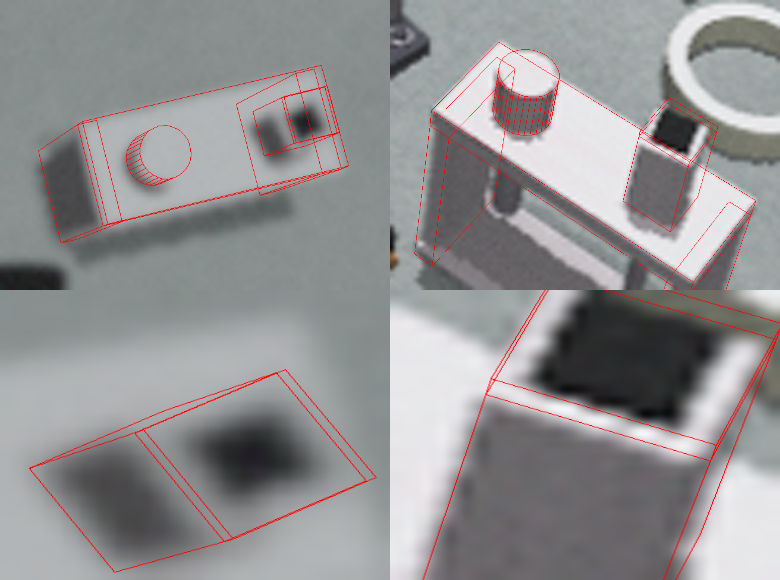

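```bash
cat > st.py <<'E'
from h import *
from cell import observe
def st():
    o=observe(); M=R.from_rotvec(o["tcp_rot"]).as_matrix(); return o,M
def to(target,yaw):
    """tool-frame shift & turn: yaw = world angle of tool x (mod pi)"""
    o,M=st(); cur=np.arctan2(M[1,0],M[0,0])
    # tool z down: turn +t about tool z => yaw -t
    t=-((yaw-cur+np.pi/2)%np.pi-np.pi/2)
    d=M.T@(np.array(target)-o["ee_pos"])
    print("clk",o["clock"].round(2),"pos",o["ee_pos"].round(4),"yaw",round(cur,4),"tilt",np.degrees(np.arccos(-M[2,2])).round(2),"F",o["force"].round(1),"w",round(o["grip_width"],4),"q6",o["q"][5].round(2))
    print(" shift (tool axes now)",d.round(4),"turn",round(t,4))
E
python3 - <<'E'
from st import *
import pickle
F,D=pickle.load(open("d.pkl","rb"))
for i in(1,2): print(unproj(F["side"],[np.array(D["side","guide_center"][i]["extent"]).reshape(2,2).mean(0)],.03))
for y in(-.641,-.641+np.pi/2): to([.4768,.2692,.16],y)
E
```

```text
[[0.58907105 0.26423333 0.03      ]]
[[0.34937042 0.27463677 0.03      ]]Traceback (most recent call last):
  File "<stdin>", line 5, in <module>
  File "st.py", line 11, in to
    print("clk",o["clock"].round(2),"pos",o["ee_pos"].round(4),"yaw",round(cur,4),"tilt",np.degrees(np.arccos(-M[2,2])).round(2),"F",o["force"].round(1),"w",round(o["grip_width"],4),"q6",o["q"][5].round(2))
                ^^^^^^^^^^^^^^^^
AttributeError: 'float' object has no attribute 'round'
```

```bash
sed -i 's/o\["clock"\].round(2)/round(o["clock"],2)/' st.py; python3 - <<'E'
from st import *
for y in(-.641,-.641+np.pi/2): to([.4768,.2692,.16],y)
to([.4768,.2692,.16],-.033); to([.4768,.2692,.16],-.033+np.pi/2)
E
```

```text
clk 0.7 pos [0.227  0.5283 0.1854] yaw 2.7358 tilt 0.01 F [-0.6 -0.8  0.2] w 0.0937 q6 -0.12
 shift (tool axes now) [-0.3318 -0.1395  0.0254] turn 0.2352
clk 0.7 pos [0.227  0.5283 0.1854] yaw 2.7358 tilt 0.01 F [-0.6 -0.8  0.2] w 0.0937 q6 -0.12
 shift (tool axes now) [-0.3318 -0.1395  0.0254] turn -1.3356
clk 0.7 pos [0.227  0.5283 0.1854] yaw 2.7358 tilt 0.01 F [-0.6 -0.8  0.2] w 0.0937 q6 -0.12
 shift (tool axes now) [-0.3318 -0.1395  0.0254] turn -0.3728
clk 0.7 pos [0.227  0.5283 0.1854] yaw 2.7358 tilt 0.01 F [-0.6 -0.8  0.2] w 0.0937 q6 -0.12
 shift (tool axes now) [-0.3318 -0.1395  0.0254] turn 1.198
```

>>> {"method": "apply_moves", "body": {
  "moves": [
    [[-0.0332, -0.014, 0, 0], [-0.0332, -0.014, 0, 0], [-0.0332, -0.014, 0, 0], [-0.0332, -0.014, 0, 0], [-0.0332, -0.014, 0, 0], [-0.0332, -0.014, 0, 0], [-0.0332, -0.014, 0, 0], [-0.0332, -0.014, 0, 0], [-0.0332, -0.014, 0, 0], [-0.0332, -0.014, 0, 0], [0, 0, 0.01, 0.117], [0, 0, 0.015, 0.118]]
  ],
  "jaw": 100,
  "force": 20
}}

```text
clock: 1.9
ee_pos: [0.4786, 0.2679, 0.1609]
tcp_rot: [1.0, 2.976, 0.003]
force: [-0.2, 0.5, -0.1]
grip_width: 0.0941
```

```bash
python3 - <<'E'
from st import *
from cell import grab_frame
to([.4768,.2692,.032],-.641)
f=grab_frame("side"); cv2.imwrite("pics/a1.png",f["image"][:,:,::-1])
E
```

```text
clk 1.9 pos [0.4786 0.2679 0.1609] yaw 2.4935 tilt 0.15 F [-0.2  0.5 -0.1] w 0.0941 q6 -0.54
 shift (tool axes now) [ 0.0023 -0.0003  0.1289] turn -0.0071
```

View pics/a1.png

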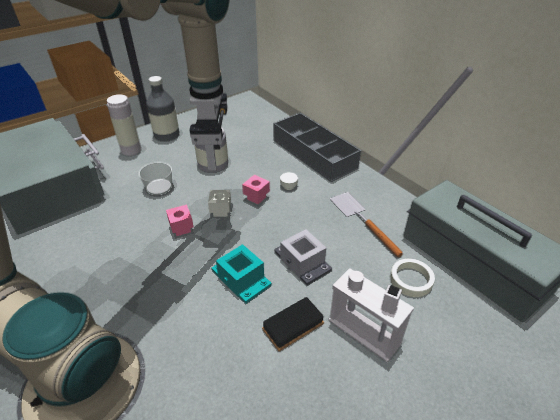

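>>> {"method": "apply_moves", "body": {
  "moves": [
    [[0, 0, 0.016, -0.007], [0, 0, 0.018, 0], [0, 0, 0.018, 0], [0, 0, 0.018, 0], [0, 0, 0.018, 0], [0, 0, 0.016, 0], [0, 0, 0.014, 0], [0, 0, 0.01, 0], [0, 0, 0, 0]]
  ]
}}

```text
clock: 2.85
ee_pos: [0.4758, 0.2684, 0.0313]
tcp_rot: [-0.976, -2.984, 0.003]
force: [0.3, 0.6, 0.4]
grip_width: 0.0942
```

```bash
python3 - <<'E'
from st import *
from cell import grab_frame
to([.4768,.2692,.032],-.641)
for n in("side","top"):
    f=grab_frame(n); i=f["image"].copy()
    u=proj(f,[.4768,.2692,.03])[0].astype(int)
    cv2.imwrite(f"pics/a2{n}.png",cv2.resize(i[u[1]-45:u[1]+45,u[0]-60:u[0]+60,::-1],None,fx=6,fy=6,interpolation=cv2.INTER_CUBIC))
E
```

```text
clk 2.85 pos [0.4758 0.2684 0.0313] yaw 2.5091 tilt 0.14 F [0.3 0.6 0.4] w 0.0942 q6 -0.55
 shift (tool axes now) [-0.0003  0.0012 -0.0007] turn 0.0085
```

View pics/a2side.png

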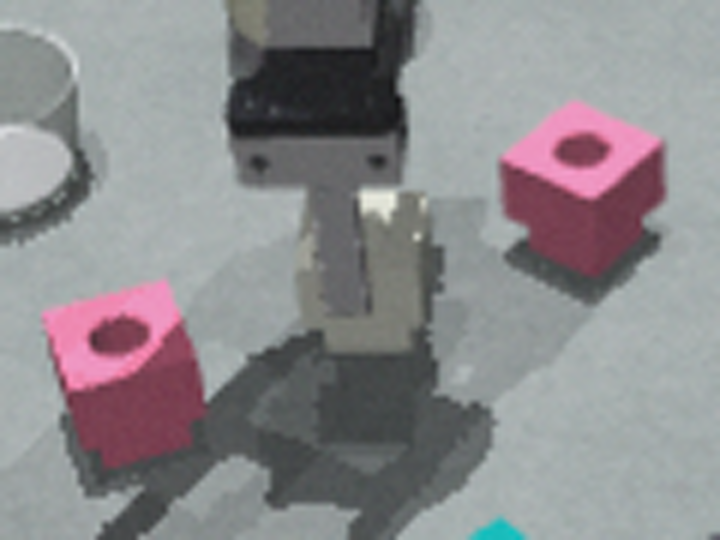

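>>> {"method": "apply_moves", "body": {
  "moves": [
    [[0, 0, 0, 0], [0, 0, 0, 0], [0, 0, 0, 0], [0, 0, 0, 0], [0, 0, 0, 0], [0, 0, 0, 0], [0, 0, 0, 0], [0, 0, 0, 0]]
  ],
  "jaw": 0,
  "force": 25
}}

```text
clock: 3.75
ee_pos: [0.4771, 0.2689, 0.0326]
tcp_rot: [0.979, 2.985, 0.001]
force: [0.7, 0.6, 0.9]
grip_width: 0.0558
```

>>> {"method": "apply_moves", "body": {
  "moves": [
    [[0, 0, -0.01, 0], [0, 0, -0.015, 0], [0, 0, -0.02, 0], [0, 0, -0.02, 0], [0, 0, -0.02, 0], [0, 0, -0.015, 0], [0, 0, 0, 0], [0, 0, 0, 0], [0, 0, 0, 0]]
  ]
}}

```text
clock: 4.65
ee_pos: [0.4758, 0.2682, 0.1313]
tcp_rot: [-0.979, -2.983, 0.002]
force: [0.4, -0.1, -0.7]
grip_width: 0.0552
```

```bash
python3 - <<'E'
from st import *
import pickle
from cell import grab_frame
to([.542,-.017,.132],-.033)
F={}
for n in("side","top"):
    f=grab_frame(n); F[n]=f
    cv2.imwrite(f"pics/a3{n}.png",f["image"][:,:,::-1])
pickle.dump(F,open("d3.pkl","wb"))
E
```

```text
clk 4.65 pos [0.4758 0.2682 0.1313] yaw 2.5077 tilt 0.13 F [ 0.4 -0.1 -0.7] w 0.0552 q6 -0.55
 shift (tool axes now) [-0.2222 -0.1906 -0.0006] turn -0.6008
```

View pics/a3side.png

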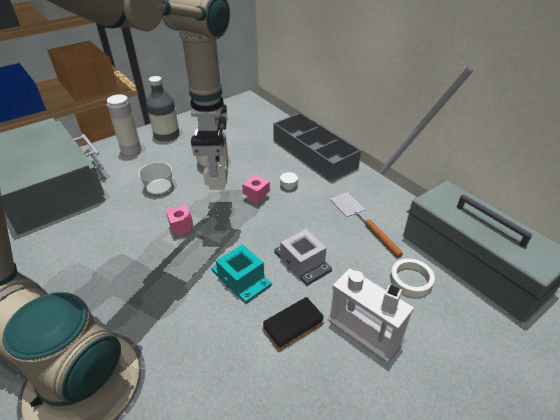

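>>> {"method": "apply_moves", "body": {
  "moves": [
    [[-0.0202, -0.0174, 0, 0], [-0.0202, -0.0173, 0, 0], [-0.0202, -0.0173, 0, 0], [-0.0202, -0.0173, 0, 0], [-0.0202, -0.0173, 0, 0], [-0.0202, -0.0174, 0, 0], [-0.0202, -0.0174, 0, 0], [-0.0202, -0.0173, 0, 0], [-0.0202, -0.0173, 0, 0], [-0.0202, -0.0173, 0, 0], [-0.0202, -0.0173, 0, 0]]
  ]
}}

```text
clock: 5.85
ee_pos: [0.5426, -0.0175, 0.1316]
tcp_rot: [-0.979, -2.984, 0.0]
force: [-0.2, 0.0, -1.9]
grip_width: 0.0554
```

>>> {"method": "apply_moves", "body": {
  "moves": [
    [[0, 0, 0, -0.12], [0, 0, 0, -0.12], [0, 0, 0, -0.12], [0, 0, 0, -0.12], [0, 0, 0, -0.12], [0, 0, 0, 0], [0, 0, 0, 0], [0, 0, 0, 0]]
  ]
}}

```text
clock: 6.65
ee_pos: [0.5428, -0.0165, 0.1321]
tcp_rot: [-0.056, -3.141, -0.0]
force: [0.4, -0.3, -1.4]
grip_width: 0.0552
```

```bash
python3 - <<'E'
from st import *
import pickle
from cell import grab_frame
to([.542,-.017,.132],-.033)
F={}
for n in("side","top"):
    f=grab_frame(n); F[n]=f
    u=proj(f,[.542,-.017,.06])[0].astype(int)
    cv2.imwrite(f"pics/a4{n}.png",cv2.resize(f["image"][u[1]-45:u[1]+45,u[0]-60:u[0]+60,::-1],None,fx=6,fy=6,interpolation=cv2.INTER_CUBIC))
pickle.dump(F,open("d4.pkl","wb"))
to([.542,-.017,.132],-.033)
E
```

```text
clk 6.65 pos [ 0.5428 -0.0165  0.1321] yaw 3.1062 tilt 0.03 F [ 0.4 -0.3 -1.4] w 0.0552 q6 -1.69
 shift (tool axes now) [ 0.0008 -0.0005  0.0001] turn -0.0024
clk 6.75 pos [ 0.5429 -0.0165  0.1322] yaw 3.1068 tilt 0.01 F [-0.6 -0.5 -0.5] w 0.0556 q6 -1.69
 shift (tool axes now) [ 0.0009 -0.0005  0.0002] turn -0.0018
```

View pics/a4side.png

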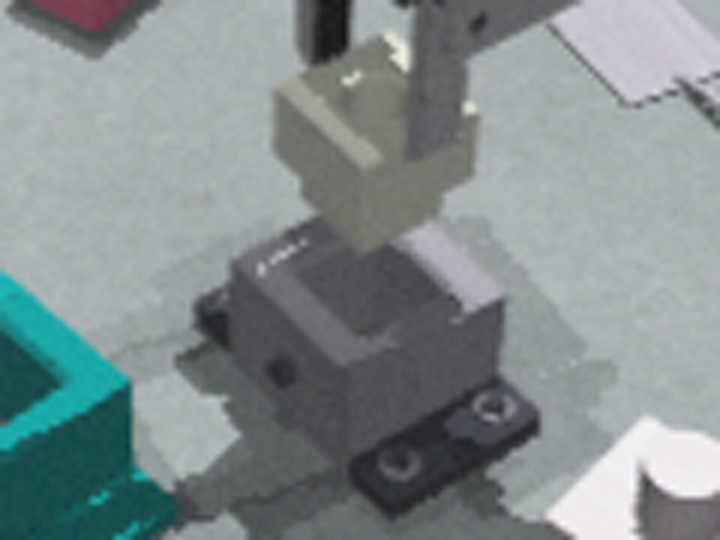

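View pics/a4top.png

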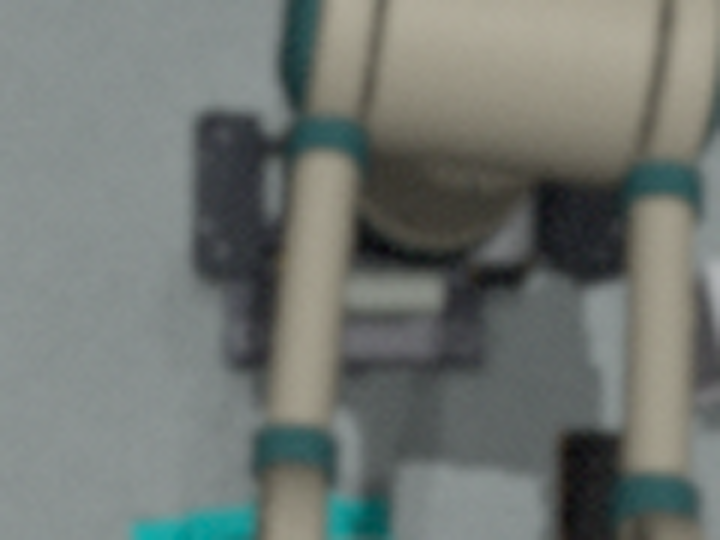

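```bash
cat > w5.py <<'E'
from reg import *
import pickle,sys
F=pickle.load(open("d4.pkl","rb")); f=F["side"]
pose=[float(a) for a in sys.argv[1:4]]
g=[P+[0,0,.0995] for P in model_guide()]
gw=[place(P,*pose) for P in g]; fw=[place(P,.5431,-.0175,-.034) for P in model_fix()]
u=proj(f,[.542,-.017,.08])[0].astype(int)
wire(f,gw+fw,[0,0,0],(u[0]-40,u[1]-40,u[0]+40,u[1]+38),"pics/w5_%s.png"%sys.argv[4],8)
E
python3 w5.py .5428 -.0168 -.033 a
```

```text
(no output)
```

View pics/w5_a.png

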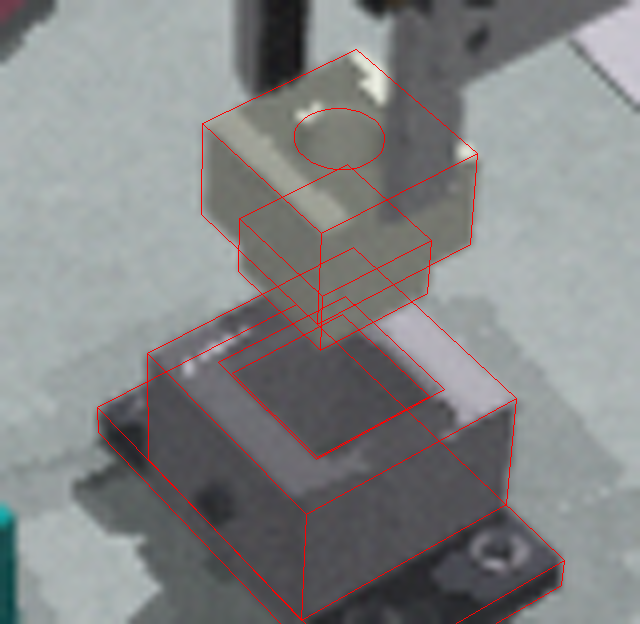

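>>> {"method": "apply_moves", "body": {
  "moves": [
    [[0, -0.001, 0.008, 0], [0, 0, 0.01, 0], [0, 0, 0.01, 0], [0, 0, 0.008, 0], [0, 0, 0.004, 0], [0, 0, 0.002, 0], [0, 0, 0.002, 0], [0, 0, 0.001, 0]]
  ]
}}

```text
clock: 7.55
ee_pos: [0.5431, -0.0175, 0.0874]
tcp_rot: [0.053, 3.141, 0.0]
force: [-0.1, 0.4, -2.4]
grip_width: 0.0556
```

>>> {"method": "apply_moves", "body": {
  "moves": [
    [[0, 0, 0.001, 0], [0, 0, 0.001, 0], [0, 0, 0.001, 0], [0, 0, 0.001, 0]]
  ]
}}

```text
clock: 7.95
ee_pos: [0.543, -0.0175, 0.0834]
tcp_rot: [0.053, 3.141, 0.0]
force: [0.8, -0.5, -1.5]
grip_width: 0.0555
```

>>> {"method": "apply_moves", "body": {
  "moves": [
    [[0, 0, 0.003, 0], [0, 0, 0.003, 0], [0, 0, 0.002, 0], [0, 0, 0.002, 0], [0, 0, 0.001, 0], [0, 0, 0.001, 0], [0, 0, 0, 0]]
  ]
}}

```text
clock: 8.65
ee_pos: [0.5429, -0.0175, 0.0713]
tcp_rot: [-0.053, -3.141, -0.0]
force: [-0.2, 0.6, -2.4]
grip_width: 0.0555
```

>>> {"method": "apply_moves", "body": {
  "moves": [
    [[0, 0, 0.0005, 0], [0, 0, 0.0005, 0], [0, 0, 0, 0]]
  ]
}}

```text
clock: 8.95
ee_pos: [0.5431, -0.0175, 0.0707]
tcp_rot: [0.053, 3.141, -0.0]
force: [-0.2, -0.7, 0.8]
grip_width: 0.0554
```

Near contact; press slightly further to seat.

>>> {"method": "apply_moves", "body": {
  "moves": [
    [[0, 0, 0.0005, 0], [0, 0, 0.0005, 0], [0, 0, 0, 0]]
  ]
}}

```text
clock: 9.25
ee_pos: [0.5431, -0.0175, 0.0706]
tcp_rot: [0.053, 3.14, -0.0]
force: [-2.2, 0.2, 7.4]
grip_width: 0.0554
```

>>> {"method": "apply_moves", "body": {
  "moves": [
    [[0, 0, 0, 0], [0, 0, 0, 0], [0, 0, 0, 0], [0, 0, 0, 0], [0, 0, 0, 0], [0, 0, 0, 0]]
  ],
  "jaw": 100
}}

```text
clock: 9.85
ee_pos: [0.5429, -0.0175, 0.0692]
tcp_rot: [-0.053, -3.141, -0.0]
force: [1.1, -0.5, 0.1]
grip_width: 0.0937
```

>>> {"method": "apply_moves", "body": {
  "moves": [
    [[0, 0, -0.01, 0], [0, 0, -0.02, 0], [0, 0, -0.03, 0], [0, 0, -0.03, 0], [0, 0, -0.03, 0], [0, 0, -0.03, 0], [0, 0, -0.02, 0], [0, 0, 0, 0]]
  ]
}}

```text
clock: 10.65
ee_pos: [0.5449, -0.0178, 0.2432]
tcp_rot: [0.053, 3.134, -0.002]
force: [0.2, 0.1, -1.1]
grip_width: 0.0941
```

```bash
python3 - <<'E'
from st import *
from reg import *
from cell import grab_frame
to([.5276,-.294,.235],.42)
f=grab_frame("side")
g=[place(P+[0,0,.038],.5431,-.0175,-.034) for P in model_guide()]
u=proj(f,[.542,-.017,.06])[0].astype(int)
wire(f,g,[0,0,0],(u[0]-40,u[1]-40,u[0]+40,u[1]+38),"pics/w6.png",8)
u=proj(f,[.5276,-.294,.15])[0].astype(int)
cv2.imwrite("pics/p6.png",cv2.resize(f["image"][u[1]-24:u[1]+24,u[0]-24:u[0]+24,::-1],None,fx=12,fy=12,interpolation=cv2.INTER_CUBIC))
E
```

```text
clk 10.65 pos [ 0.5449 -0.0178  0.2432] yaw 3.1078 tilt 0.43 F [ 0.2  0.1 -1.1] w 0.0941 q6 -1.7
 shift (tool axes now) [ 0.008  -0.2766  0.0084] turn -0.4538
```

View pics/w6.png

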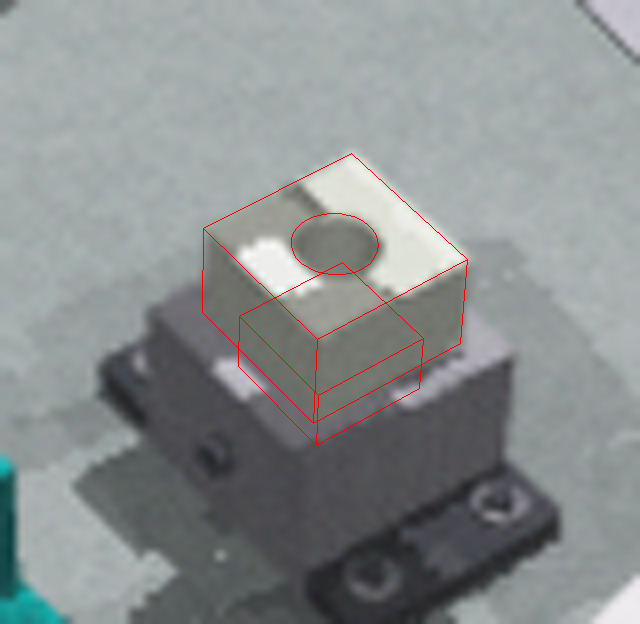

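View pics/p6.png

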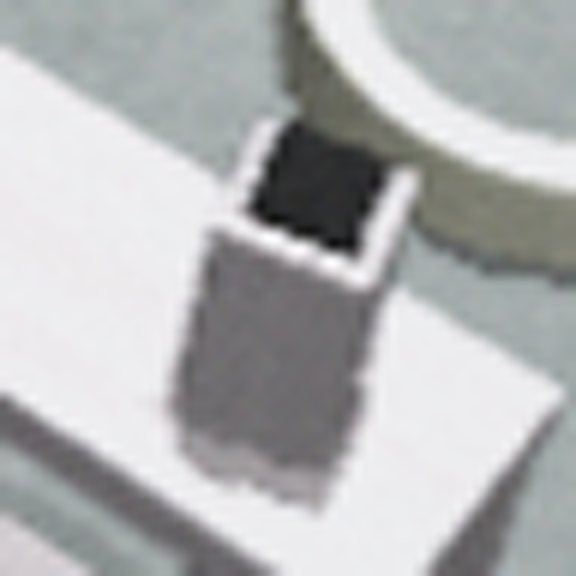

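```bash
python3 - <<'E'
from st import *
from reg import *
import pickle
F,D=pickle.load(open("d.pkl","rb")); f=F["side"]
u=proj(f,[.5276,-.294,.15])[0].astype(int)-24
pk=lambda l:np.array(l,float)/12+u-.46
a=unproj(f,pk([(210,225),(365,283),(418,165),(268,118)]),.175)[:,:2]; print(a.round(4),a.mean(0).round(4))
for i in range(4): d=a[(i+1)%4]-a[i]; print(np.linalg.norm(d).round(4),(np.arctan2(d[1],d[0])%(np.pi/2)).round(3))
b=unproj(f,pk([(178,440),(318,512)]),.125)[:,:2]; print(b.round(4)); d=b[1]-b[0]; print(np.linalg.norm(d),np.arctan2(d[1],d[0])%(np.pi/2))
def mp(p): return prism(sq(.013,.013),.125,.175)+prism(sq(.009,.009),.175,.179)
def rackmp(p):
    c,s=np.cos(.19),np.sin(.19)
    r=[place(P+[0,.04,0],0,0,.193-p[2]) for P in prism(sq(.03,.075),.113,.125)]
    return r+mp(p)
cr=(int(u[0])+8,int(u[1])+5,int(u[0])+40,int(u[1])+46)
for m in(mp,rackmp):
    q,c=fit2([(f,cr)],m,[.5276,-.294,.35],(-.2,0,.2)); print(q.round(4),c)
wire(f,rackmp(q),q,cr,"pics/w7.png",14)
E
```

```text
[[ 0.5097 -0.2873]
 [ 0.5202 -0.309 ]
 [ 0.544  -0.299 ]
 [ 0.5325 -0.2787]] [ 0.5266 -0.2935]
0.0242 0.452
0.0258 0.399
0.0234 0.516
0.0244 0.362
[[ 0.5087 -0.2917]
 [ 0.5161 -0.3143]]
0.023786716618257337 0.3188011980130141
[ 0.5271 -0.294   0.4209] 27.32270622253418
[ 0.5276 -0.2934  0.4415] 13.933693885803223
```

View pics/w7.png

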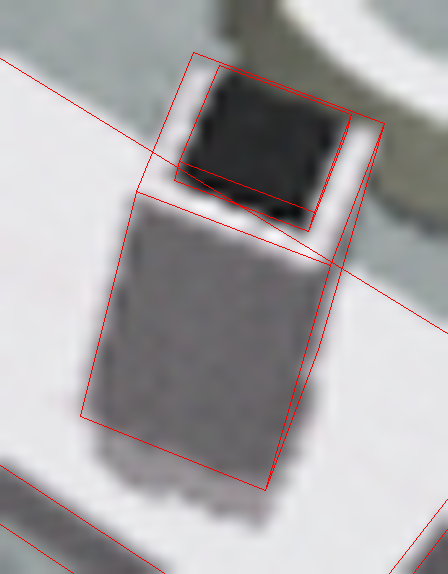

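>>> {"method": "apply_moves", "body": {
  "moves": [
    [[0.001, -0.0251, 0, 0], [0.001, -0.0251, 0, 0], [0.001, -0.0251, 0, 0], [0.001, -0.0251, 0, 0], [0.001, -0.0251, 0, 0], [0.001, -0.0251, 0, 0], [0.001, -0.0251, 0, 0], [0.001, -0.0251, 0, 0], [0.001, -0.0251, 0, 0], [0.001, -0.0251, 0, 0], [0.001, -0.0251, 0, 0]]
  ],
  "jaw": 60
}}

```text
clock: 11.8
ee_pos: [0.5215, -0.2935, 0.2374]
tcp_rot: [-0.053, -3.138, -0.003]
force: [-0.5, -0.3, -0.4]
grip_width: 0.0561
```

>>> {"method": "apply_moves", "body": {
  "moves": [
    [[0, 0, 0, 0.1], [0, 0, 0, 0.14], [0, 0, 0, 0.14], [0, 0, 0, 0.14], [0, 0, 0, 0.14], [0, 0, 0, 0.14], [0, 0, 0, 0.14], [0, 0, 0, 0.14], [0, 0, 0, 0.03], [0, 0, 0, 0], [0, 0, 0, 0], [0, 0, 0, 0]]
  ]
}}

```text
clock: 13.0
ee_pos: [0.5223, -0.2929, 0.2386]
tcp_rot: [-1.699, -2.641, -0.0]
force: [0.0, -0.0, -0.3]
grip_width: 0.0568
```

```bash
python3 - <<'E'
from st import *
to([.527,-.2938,.135],.43-np.pi/2)
E
```

```text
clk 13.0 pos [ 0.5223 -0.2929  0.2386] yaw 1.9983 tilt 0.07 F [ 0.  -0.  -0.3] w 0.0568 q6 -1.05
 shift (tool axes now) [-0.0029  0.004   0.1036] turn -0.0025
```

>>> {"method": "apply_moves", "body": {
  "moves": [
    [[-0.0029, 0.004, 0.01, 0], [0, 0, 0.012, 0], [0, 0, 0.012, 0], [0, 0, 0, 0], [0, 0, 0, 0]]
  ]
}}

```text
clock: 13.5
ee_pos: [0.5271, -0.2939, 0.2046]
tcp_rot: [-1.699, -2.641, -0.0]
force: [-0.0, 0.2, -0.2]
grip_width: 0.0562
```

```bash
python3 - <<'E'
from st import *
from cell import grab_frame
to([.527,-.2938,.135],.43-np.pi/2)
f=grab_frame("side")
u=proj(f,[.5276,-.294,.18])[0].astype(int)
cv2.imwrite("pics/p8.png",cv2.resize(f["image"][u[1]-35:u[1]+35,u[0]-40:u[0]+40,::-1],None,fx=8,fy=8,interpolation=cv2.INTER_CUBIC))
E
```

```text
clk 13.5 pos [ 0.5271 -0.2939  0.2046] yaw 1.9979 tilt 0.08 F [-0.   0.2 -0.2] w 0.0562 q6 -1.05
 shift (tool axes now) [ 0.     -0.      0.0696] turn -0.0029
```

View pics/p8.png

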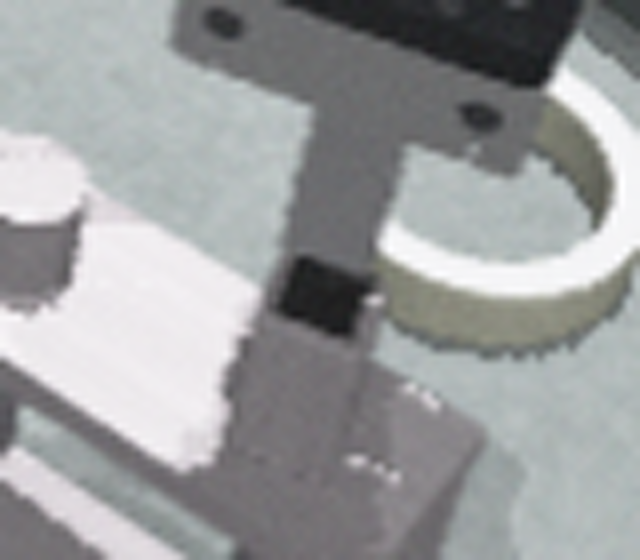

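```bash
python3 - <<'E'
from st import *
import pickle
f=pickle.load(open("d.pkl","rb"))[0]["side"]
o,M=st(); u=proj(f,[.5276,-.294,.18])[0].astype(int)
for s in(-.028,.028):
    for x in(-.008,.008): print(s,x,((proj(f,o["ee_pos"]+M[:,1]*s+M[:,0]*x)[0]-u+[40,35]+.5)*8).round())
for c in ([.013,.013],[.013,-.013],[-.013,.013],[-.013,-.013]):
    print(c,((proj(f,place(np.array([[*c,.175]]),.527,-.2938,.43))[0]-u+[40,35]+.5)*8).round())
E
```

```text
-0.028 -0.008 [348. 318.]
-0.028 0.008 [277. 291.]
0.028 -0.008 [419. 145.]
0.028 0.008 [351. 120.]
[0.013, 0.013] [287. 239.]
[0.013, -0.013] [395. 281.]
[-0.013, 0.013] [253. 318.]
[-0.013, -0.013] [363. 362.]
```

>>> {"method": "apply_moves", "body": {
  "moves": [
    [[0, 0, 0.008, 0], [0, 0, 0.008, 0], [0, 0, 0.008, 0], [0, 0, 0.008, 0], [0, 0, 0, 0]]
  ]
}}

```text
clock: 14.05
ee_pos: [0.5266, -0.2935, 0.1716]
tcp_rot: [-1.699, -2.639, -0.0]
force: [-0.2, 0.5, 0.4]
grip_width: 0.0565
```

>>> {"method": "apply_moves", "body": {
  "moves": [
    [[0, 0, 0.009, 0], [0, 0, 0.01, 0], [0, 0, 0.01, 0], [0, 0, 0.0065, 0], [0, 0, 0.002, 0], [0, 0, 0, 0]]
  ]
}}

```text
clock: 14.65
ee_pos: [0.5273, -0.294, 0.1354]
tcp_rot: [-1.7, -2.641, -0.0]
force: [1.0, -0.5, 0.1]
grip_width: 0.0564
```

```bash
python3 - <<'E'
from st import *
from cell import grab_frame
to([.527,-.2938,.135],.43-np.pi/2)
f=grab_frame("side")
u=proj(f,[.5276,-.294,.16])[0].astype(int)
cv2.imwrite("pics/p9.png",cv2.resize(f["image"][u[1]-35:u[1]+35,u[0]-40:u[0]+40,::-1],None,fx=8,fy=8,interpolation=cv2.INTER_CUBIC))
E
```

```text
clk 14.65 pos [ 0.5273 -0.294   0.1354] yaw 1.9978 tilt 0.05 F [ 1.  -0.5  0.1] w 0.0564 q6 -1.05
 shift (tool axes now) [ 0.0003 -0.0002  0.0004] turn -0.003
```

View pics/p9.png

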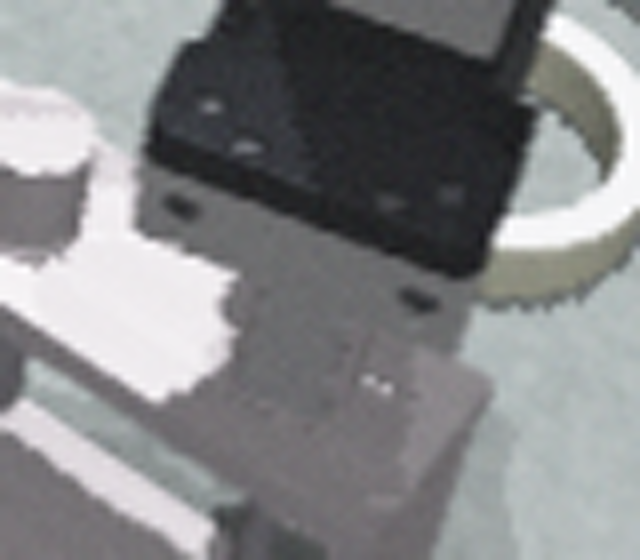

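>>> {"method": "apply_moves", "body": {
  "moves": [
    [[0, 0, 0, 0], [0, 0, 0, 0], [0, 0, 0, 0], [0, 0, 0, 0], [0, 0, 0, 0], [0, 0, 0, 0], [0, 0, 0, 0], [0, 0, 0, 0]]
  ],
  "jaw": 0,
  "force": 35
}}

```text
clock: 15.5
ee_pos: [0.5275, -0.2942, 0.136]
tcp_rot: [1.7, 2.641, -0.0]
force: [-1.0, -0.1, 0.9]
grip_width: 0.0259
```

>>> {"method": "apply_moves", "body": {
  "moves": [
    [[0, 0, -0.005, 0], [0, 0, -0.012, 0], [0, 0, -0.018, 0], [0, 0, -0.02, 0], [0, 0, -0.02, 0], [0, 0, -0.02, 0], [0, 0, -0.02, 0], [0, 0, -0.02, 0], [0, 0, -0.02, 0], [0, 0, -0.015, 0], [0, 0, -0.01, 0], [0, 0, 0, 0]]
  ]
}}

```text
clock: 16.7
ee_pos: [0.528, -0.2944, 0.3178]
tcp_rot: [1.698, 2.639, 0.0]
force: [-0.0, -1.0, -1.7]
grip_width: 0.0258
```

```bash
python3 - <<'E'
from st import *
from cell import grab_frame
to([.5431,-.0175,.315],.43-np.pi/2)
f=grab_frame("side")
cv2.imwrite("pics/p10.png",f["image"][:,:,::-1])
E
```

```text
clk 16.7 pos [ 0.528  -0.2944  0.3178] yaw 1.9979 tilt 0.19 F [-0.  -1.  -1.7] w 0.0258 q6 -1.05
 shift (tool axes now) [0.2458 0.1284 0.0023] turn -0.0029
```

View pics/p10.png

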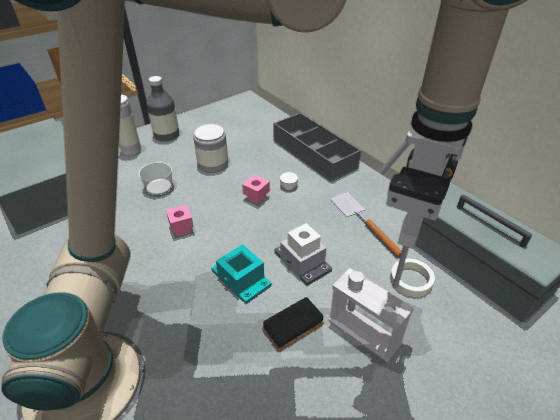

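>>> {"method": "apply_moves", "body": {
  "moves": [
    [[0.01, 0.0052, 0, 0], [0.02, 0.0105, 0, 0], [0.024, 0.0125, 0, 0], [0.024, 0.0125, 0, 0], [0.024, 0.0125, 0, 0], [0.024, 0.0125, 0, 0], [0.024, 0.0125, 0, 0], [0.024, 0.0125, 0, 0], [0.024, 0.0125, 0, 0], [0.024, 0.0125, 0, 0], [0.017, 0.009, 0, 0], [0.0068, 0.0037, 0, 0]]
  ]
}}

```text
clock: 17.95
ee_pos: [0.5415, -0.0146, 0.315]
tcp_rot: [-1.696, -2.642, -0.0]
force: [-0.4, 0.6, -0.6]
grip_width: 0.0259
```

>>> {"method": "apply_moves", "body": {
  "moves": [
    [[0, 0, 0.02, 0], [0, 0, 0.02, 0], [0, 0, 0.01, 0], [0, 0, 0, 0], [0, 0, 0, 0]]
  ]
}}

```text
clock: 18.45
ee_pos: [0.5427, -0.0174, 0.2661]
tcp_rot: [1.701, 2.641, 0.0]
force: [-0.7, -0.6, -0.9]
grip_width: 0.0255
```

```bash
cat > look.py <<'E'
from st import *
from cell import grab_frame,nets
import sys,pickle
to([.5431,-.0175,.1434],.43-np.pi/2)
f=grab_frame("side"); pickle.dump(f,open(sys.argv[1]+".pkl","wb"))
o,M=st(); i=f["image"]; k=8
tcp=o["ee_pos"]; tip=tcp-[0,0,.1254]
a,b=proj(f,[.5431,-.0175,.13])[0].astype(int)-[40,50]
im=cv2.resize(i[b:b+75,a:a+80,::-1],None,fx=k,fy=k,interpolation=cv2.INTER_CUBIC)
P=lambda p:tuple(((proj(f,p)-[a,b]+.5)*k).round().astype(int)[0])
# predicted rod silhouette from TCP, upright
v=f["position"]-tip; n=np.cross(v,[0,0,1]); n/=np.linalg.norm(n)
for s in(-1,1): cv2.line(im,P(tip+n*.005*s),P(tip+n*.005*s+[0,0,.115]),(0,0,255),1)
c=[P(tip+[.005*np.cos(t),.005*np.sin(t),0]) for t in np.arange(0,6.3,.3)]
cv2.polylines(im,[np.array(c)],True,(0,0,255),1)
c=[P([.5431+.013*np.cos(t),-.0175+.013*np.sin(t),.096]) for t in np.arange(0,6.3,.2)]
cv2.polylines(im,[np.array(c)],True,(255,0,0),1)
cv2.imwrite(f"pics/{sys.argv[1]}.png",im)
E
python3 look.py l1
```

```text
clk 18.45 pos [ 0.5427 -0.0174  0.2661] yaw 1.9974 tilt 0.01 F [-0.7 -0.6 -0.9] w 0.0255 q6 -0.59
 shift (tool axes now) [-0.0002  0.0004  0.1227] turn -0.0034
```

View pics/l1.png

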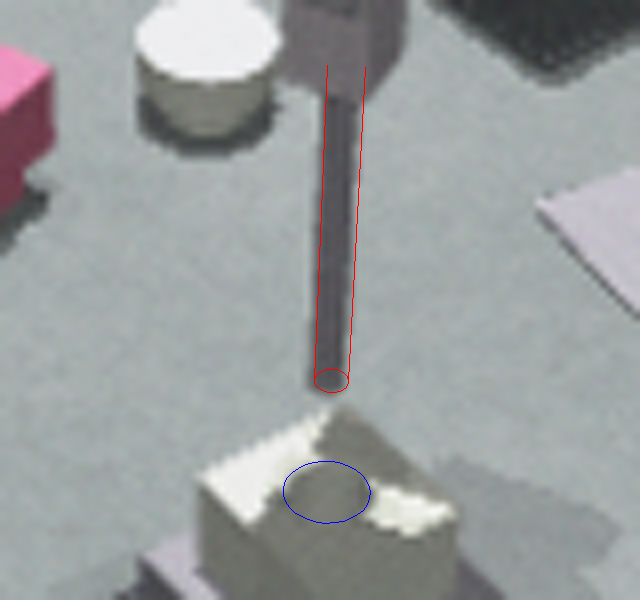

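```bash
python3 - <<'E'
from st import *
import pickle
f=pickle.load(open("l1.pkl","rb")); o,M=st()
x=R.from_rotvec(f["attitude"]).as_matrix()[:,0]; x[2]=0; x/=np.linalg.norm(x)
tip=np.array([.543,-.0175,.14])
print("mm/px",1000/np.linalg.norm(proj(f,tip+x*1e-0*.001)-proj(f,tip))*.001, "right world",x,"tool",M.T@x)
# measure rod edges by darkness per row
g=cv2.cvtColor(f["image"],cv2.COLOR_RGB2GRAY).astype(float)
for h in(.01,.03,.05,.07,.09,.105):
    p=proj(f,o["ee_pos"]-[0,0,.1254-h])[0]; r=int(round(p[1])); c=int(round(p[0]))
    seg=g[r,c-8:c+9]; bg=np.median(np.r_[seg[:4],seg[-4:]]); w=np.clip(bg-seg-15,0,None)
    print(h,((w*np.arange(c-8,c+9)).sum()/w.sum()-p[0]).round(2), "width",(w.sum()/w.max()).round(1))
E
```

```text
mm/px 2.3159340271010813 right world [ 0.79300112 -0.60922018  0.        ] tool [-0.88273466  0.46987035  0.00116906]
0.01 -0.52 width 3.7
0.03 -0.52 width 4.0
0.05 -0.53 width 4.4
0.07 -0.64 width 4.3
0.09 -0.38 width 4.2
0.105 -0.02 width 7.0
```

>>> {"method": "apply_moves", "body": {
  "moves": [
    [[-0.0014, 0.0002, 0.005, 0], [0, 0, 0.01, 0], [0, 0, 0.01, 0], [0, 0, 0.01, 0], [0, 0, 0.005, 0], [0, 0, 0, 0], [0, 0, 0, 0]]
  ]
}}

```text
clock: 19.2
ee_pos: [0.5434, -0.0184, 0.2258]
tcp_rot: [-1.7, -2.642, -0.0]
force: [-0.4, 0.4, -1.3]
grip_width: 0.0257
```

```bash
python3 look.py l2
```

```text
clk 19.2 pos [ 0.5434 -0.0184  0.2258] yaw 1.9978 tilt 0.0 F [-0.4  0.4 -1.3] w 0.0257 q6 -0.59
 shift (tool axes now) [0.0009 0.0001 0.0824] turn -0.003
```

View pics/l2.png

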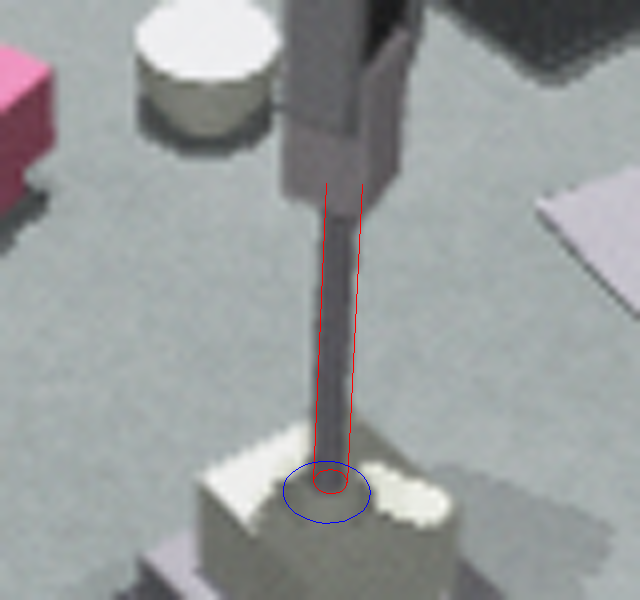

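>>> {"method": "apply_moves", "body": {
  "moves": [
    [[0, 0, 0.005, 0], [0, 0, 0.008, 0], [0, 0, 0.01, 0], [0, 0, 0.01, 0], [0, 0, 0.01, 0], [0, 0, 0.01, 0], [0, 0, 0.01, 0], [0, 0, 0.01, 0], [0, 0, 0.006, 0], [0, 0, 0.0034, 0], [0, 0, 0, 0], [0, 0, 0, 0]]
  ]
}}

```text
clock: 20.45
ee_pos: [0.5436, -0.0184, 0.1438]
tcp_rot: [1.7, 2.641, 0.001]
force: [-0.2, -0.3, -0.9]
grip_width: 0.0255
```

```bash
python3 look.py l3; python3 - <<'E'
import pickle,cv2
cv2.imwrite("pics/l3f.png",pickle.load(open("l3.pkl","rb"))["image"][:,:,::-1])
E
```

```text
clk 20.45 pos [ 0.5436 -0.0184  0.1438] yaw 1.9978 tilt 0.05 F [-0.2 -0.3 -0.9] w 0.0255 q6 -0.59
 shift (tool axes now) [ 0.001  -0.0001  0.0004] turn -0.003
```

View pics/l3.png

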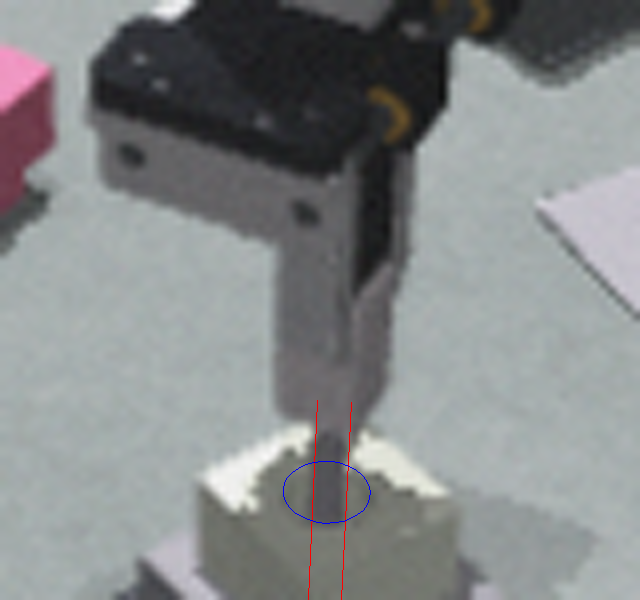

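View pics/l3f.png

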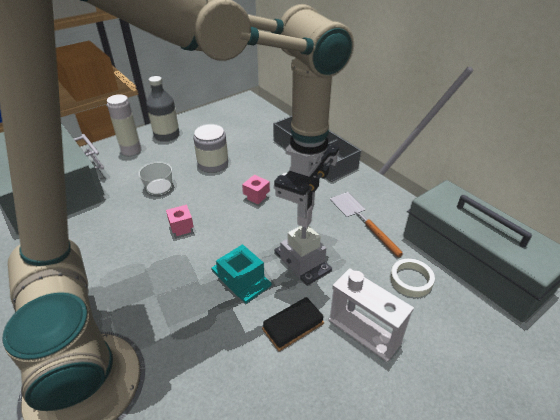

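```bash
python3 -c "
from cell import ticket; print(ticket.hand_in())"
```

```text
the job is handed in; nothing more can be done
None
```

The white guide is plugged home in the steel fixture and released. The probe is held upright in the guide's bore. I handed the job in at about 20.5 s of the 58 s; no verdict is reported.

- **Guide:** it went down freely until about 7 N of contact at the expected height. After release, the side picture lines up with the seated outline within about a pixel.
- **Probe:** by the arm's readings the tip is about 18 mm above the table and 20 mm below the end of the guide's spigot. The side picture shows the rod centred in the mouth to about 1 px (around 1 mm) sideways. The wrist force stayed around 1 N on the way down, so I saw no sign of contact with the guide or fixture.
- **Surroundings:** in the final side picture, the gauge, the pink and turquoise look-alikes and the other things in view look unmoved.

**Disagreements and limits:**
- The top camera placed things 3–5 mm off the side camera. I used the side camera, because a projection of the held guide from the arm's position matched its picture.
- The rod showed about 1.2 mm off the grip centre, and I corrected for that before lowering it.
- The arm hid the final view from above, so centring towards and away from the side camera rests on the arm's readings and the earlier pose fit. The clearance is 8 mm all round.

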